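# Read the bearing logger on a coasting assembly carousel

### The job

Take the yellow reader wand out of its holder, push the bench carousel by its black pin so that it coasts freely at about one turn in four seconds, and keep the wand's head right over the orange logger puck, one to five centimetres above it and touching nothing, for a good six seconds while it coasts: the reader logs the bearing only while the carousel is faster than one turn in ten seconds. Never spin it faster than a turn in two seconds, don't hit it hard, and leave the valves and the jar alone. Then raise the wand, still upright in the gripper, to well above everything on the carousel and finish while holding it there.

Things in the scene. Friction and masses are not known exactly. Their poses are not given: they have to be found in the camera images.
- wand: reader wand, 165 mm long, nominal 0.16 kg, upright and head-down in its holder at the start. Head: black cylinder, 32 mm diameter, lowest 50 mm; above it a yellow square grip, 30 x 30 mm, faces square to the wand's x and y. Origin: centre of the head's flat lower face; z points up along the wand. Grip it from above, about 140 mm above the origin (within 30 mm of its top)
- holder: grey open-topped square holder fixed to the bench, 56 x 56 mm, 50 mm high, walls 8 mm (40 x 40 mm pocket). Origin: centre of its underside, on the bench. It stands left or right of the carousel
- carousel (a joint): turning angle of the carousel in rad, counter-clockwise positive from above, unlimited, either direction may be used; at 0 the logger lies towards +x from the hub, the pin towards -x. Nominal inertia 0.0145 kg m2 (0.7 to 1.4 times that), low-friction bearing: viscous drag 0.0005 N m s/rad plus 0.0003 N m dry; pushed and released it coasts for tens of seconds
- hub (a point): on the vertical axis of the carousel, top of its dark hub cap (40 mm diameter), 53 mm above the bench. The carousel is an aluminium disc, 240 mm diameter, 2 kg, upper face 45 mm above the bench. Besides pin and logger it carries two bolted steel valve bodies (38 mm diameter, 33 mm high, tops 78 mm above the bench), 80 mm from the axis, midway between pin and logger on either side
- logger (a point): centre of the upper face of the orange logger puck, 60 mm diameter, 20 mm high, fixed on the carousel 85 mm from its axis; upper face 65 mm above the bench; z points up
- pin (a point): centre of the top of the upright black push pin, 24 mm diameter, fixed on the carousel 85 mm from its axis, across the hub from the logger; it rises 55 mm above the disc, its top 100 mm above the bench
- valve_a: bystander: loose valve standing upright on the bench beyond the carousel, steel with black cap and a white side plug, 44 mm diameter, 68 mm high. Origin: centre of its underside
- valve_b: bystander: second such valve, at the robot's right. Origin: centre of its underside
- jar: bystander: closed amber jar with white cap, 60 mm diameter, 80 mm high, at the robot's left. Origin: centre of its underside
There are look-alikes about, which are no part of the job. Leave any blue or turquoise look-alike of the holder alone. There is more than one size of the wand; the job needs the smallest.

How it is judged (in metres and radians):
On the way, in this order (a step that is already met when the one before it is completed fails the run):
1. the wand is lifted out of the holder in the gripper (contact force between the fingers and wand above 1 N and contact force between wand and holder below 0.2 N and z of wand in the frame of holder above 0.052 m), for 0.2 s.
2. the upright wand's head stays within 30 mm (seen from above) of the logger's centre and 4 to 60 mm above it for 5 s on end, while the untouched carousel coasts faster than 0.6 rad/s (contact force between the fingers and wand above 1 N and contact force between wand and holder below 0.2 N and (velocity of joint carousel above 0.6 rad/s or velocity of joint carousel below -0.6 rad/s) and contact force between anything else and carousel below 0.2 N and horizontal distance between wand and logger below 0.03 m and z of wand in the frame of logger between 0.004 and 0.06 m and angle between wand's own z axis and vertical below 0.3 rad), for 5 s.
At the end, for the whole second after the job is handed in: the wand is held still in the gripper, upright within 0.3 rad, its lower end more than 115 mm above the bench (15 mm above the pin's top), and nothing touches the carousel; it may still be turning (contact force between the fingers and wand above 1 N and contact force between wand and holder below 0.2 N and contact force between anything else and carousel below 0.2 N and height (world z) of wand above 0.115 m and angle between wand's own z axis and vertical below 0.3 rad and linear speed of wand below 0.05 m/s); the arm keeps its last pose, push and grip.
It fails at once if the carousel turns faster than 3.1 rad/s (velocity of joint carousel above 3.1 rad/s or velocity of joint carousel below -3.1 rad/s).
It fails at once if the carousel is struck or pressed with more than 20 N (contact force between anything else and carousel above 20 N).
It fails at once if a valve or the jar is moved more than 25 mm or tipped ((distance of valve_a from where it was at the start of the episode above 0.025 m or angle between valve_a's own z axis and vertical above 0.4 rad) or (distance of valve_b from where it was at the start of the episode above 0.025 m or angle between valve_b's own z axis and vertical above 0.4 rad) or (distance of jar from where it was at the start of the episode above 0.025 m or angle between jar's own z axis and vertical above 0.4 rad)).
It also fails if it takes over 54 s, if anything falls off the work surface, if the arm or the gripper's body presses on something with over 40 N, if the wrist force passes 120 N, or if a joint passes its speed limit or range.

### The arm

A 7-joint arm with a two-finger parallel gripper is mounted at the origin on the work surface. World frame = base frame: x ahead of the robot, y to its left, z up, the work surface at z = 0. Lengths are in mm, angles in rad, forces in N, time in s.
With the tool pointing down it reaches from about 400 to 925 mm from the base axis. Payload 5.6 kg.
Tool frame: the origin (TCP) lies between the finger pads; the fingertips stand 17 mm ahead of it and the grasp point (between the pads) lies 2 mm behind it; z points along the fingers, y is the line along which they close (so a half turn about z gives the same grasp; the last joint's range is limited). The gripper opens to 85 mm and grips with 20 to 120 N. Pads are 22 mm wide; open, the fingers measure 114 mm over their backs; the gripper's body (76 mm by 85 mm) begins 54 mm behind the grasp point. The pads swing forward as they close: fully open they stand 13 mm farther back than shut.
Start: joints at [-1.207, 0.468, -0.012, 1.603, 0.006, 1.071, -0.056], TCP at [257.226, 596.944, 248.29] pointing down, gripper open.
Joint ranges: [-2.53, 2.53], [-0.31, 2.02], [-1.57, 1.55], [0.28, 2.44], [-1.29, 4.43], [0.15, 1.84], [-2.92, 2.92]. Speed limits (rad/s): [2.57, 2.57, 3.14, 3.14, 3.14, 3.14, 3.14].

### API

Orientations are given as [roll, pitch, yaw] about the fixed x, y, z axes, in that order (R = Rz(yaw) Ry(pitch) Rx(roll)).
In Python, from workcell import env, optics gives the robot as it stands. The module is installed in compiled form; this text tells all that it offers.
- The arm moves only by the tool drive_tool, never from a script. Its argument "moves" is one flat list of numbers, 6 for each row, row after row: the shift along the tool's x, y, z in cm, then the turn, a rotation vector about the tool's x, y, z in rad. In form: [x, y, z, rx, ry, rz, x, y, z, rx, ry, rz, ...]. A call has 1 to 10 rows; each row is the pose to reach, as a shift and turn from the pose commanded when the call began, along the tool's axes at that moment; what a row does not reach only later rows make up. A row lasts 1/8 s, in which the tool goes at most 62.5 mm and 10.7 degrees, less where a joint would pass 70% of its speed; a pose out of reach is approached as far as the arm can. A call with a gripper value outside its range is refused whole. "claw" is the finger opening in cm, from 0 to 8.54, set as the call begins (left out, the last holds). The fingers move at their own pace and stop on an object; "squeeze" is the grip in N (left out, the last holds). Time passes only in rows, so rows that repeat a pose let the fingers close. It gives the time, the measured TCP pose, the force, the opening and the grip force at its end, in the units of the state.
- env.read_state(): the state, without advancing time (a new reading comes with each control period).
- optics.camera(name): name is "scene" or "top"; returns a dict with "image" (480x640x3 uint8, blue, green, red), "intrinsics" (3x3 intrinsics, pixels), "rvec" (rotation vector, rad) and "tvec" (3), from world to camera coordinates, as OpenCV has them. Camera axes: x right, y down, z forward; pixel columns grow to the right and rows downward; lengths in mm; the calibration is good to about 2 mm. A picture is of the moment at which its call begins. There is no depth.
- env.hand_in(): hands the job in; it is judged then, once.
The state is a dict: "time": time; "joint_pos": joint angles; "qvel": joint speeds; "tau": joint torques, N m; "position": TCP position; "orientation": TCP orientation; "force": force on the tool from outside, world axes, zero at the start; "moment": the same for the moment, N m; "opening": finger opening in mm; "finger_force": force on a finger pad.
Only numpy, scipy, OpenCV 4.12 (cv2) and the standard library are available. Lean on these libraries where they do the work, as an engineer would, in place of code of your own. Each camera call takes 0.05 s, during which the arm holds its last target. There are 200 camera calls.

## Working session

There is one attempt and no reset: what is moved stays moved. The work goes in short steps, Python scripts to look and compute and a tool call to move; the robot and the scene stay as the last step left them, time stands still between calls to the robot, and variables do not carry over. Pictures are saved under pics/ and viewed, at most 10 in all, crops included, and the job is handed in when it is done.

Besides the shell and the picture viewer there is one more tool, called as name(argument=value, ...), one argument or row to a line, values as JSON. drive_tool: Moves the arm, as the interface text tells. Its arguments: {"type":"object","properties":{"moves":{"type":"array","items":{"type":"number"}},"claw":{"type":"number"},"squeeze":{"type":"number"}},"required":["moves"]}

```bash
mkdir -p pics; python3 - <<'E'
from workcell import env, optics
import cv2,pickle
for n in("scene","top"):
    c=optics.camera(n); cv2.imwrite(f"pics/{n}0.png",c["image"]); pickle.dump(c,open(f"{n}.pkl","wb"))
    print(n,c["intrinsics"].tolist(),c["rvec"].ravel(),c["tvec"].ravel())
s=env.read_state();print(s)
E
```

```text
scene [[554.3494681354232, 0.0, 320.46906120677136], [0.0, 554.3494681354232, 232.9607787642783], [0.0, 0.0, 1.0]] [ 2.27114592  1.36548312 -0.35856181] [-281.3235787  -398.80760071 1693.31857528]
top [[525.9477242358987, 0.0, 331.59508787459504], [0.0, 525.9477242358987, 240.69912716911563], [0.0, 0.0, 1.0]] [ 2.17676719 -2.13208724  0.12444819] [ -13.02888477  607.1336563  1326.99204148]
{'time': 0.1, 'joint_pos': array([-1.20702405,  0.46832948, -0.01160331,  1.60354741,  0.00600327,
        1.07140796, -0.05628259]), 'qvel': array([ 0.00030811, -0.00303887, -0.00107276, -0.00273657,  0.0004842 ,
       -0.0013919 ,  0.00080904]), 'tau': array([ 8.20072419e-04, -5.33520412e+01,  2.16024293e-02, -2.51966608e+01,
        1.15104573e-02,  4.29504435e-03, -2.37031941e-06]), 'position': array([257.03761761, 596.48857998, 247.40079812]), 'orientation': array([-3.13993927e+00,  1.20952415e-04,  2.73477552e+00]), 'force': array([-1.48387563,  0.31038372, -0.37007328]), 'moment': array([-0.05601339, -0.01707518,  0.02822852]), 'finger_force': 0.0, 'opening': 85.5778069369147}
```

View pics/scene0.png

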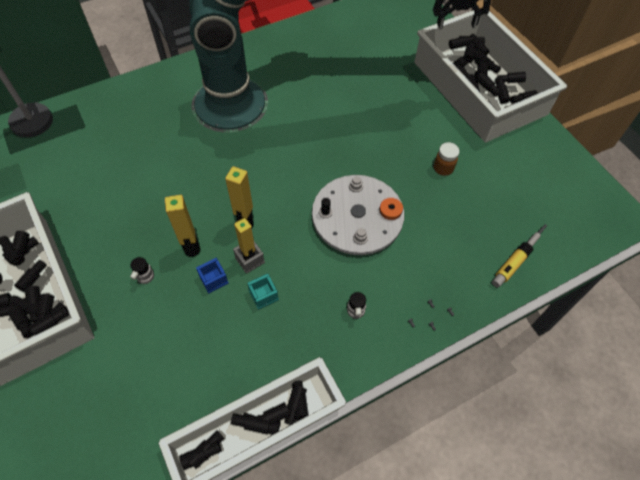

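View pics/top0.png

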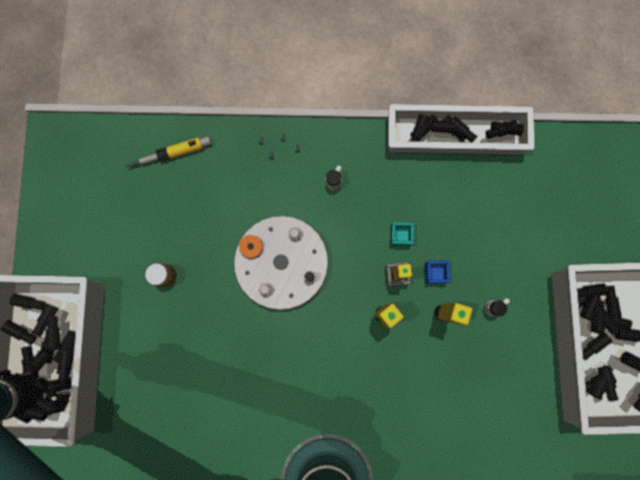

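The scene view shows the small wand in the grey holder at about (247,240), with its top at (243,226). Taller wands stand at (238,175) and (177,200), and the carousel is at (358,213). In the top view, the hub is at (281,262), the logger at (251,247), the pin at (310,278) and the wand top at (404,271). Next I'll enlarge these areas.

```bash
python3 - <<'E'
import cv2
t=cv2.imread("pics/top0.png");s=cv2.imread("pics/scene0.png")
cv2.imwrite("pics/tc.png",cv2.resize(t[200:340,220:420],None,fx=4,fy=4,interpolation=cv2.INTER_CUBIC))
cv2.imwrite("pics/sc.png",cv2.resize(s[160:280,220:420],None,fx=4,fy=4,interpolation=cv2.INTER_CUBIC))
E
```

```text
(no output)
```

View pics/tc.png

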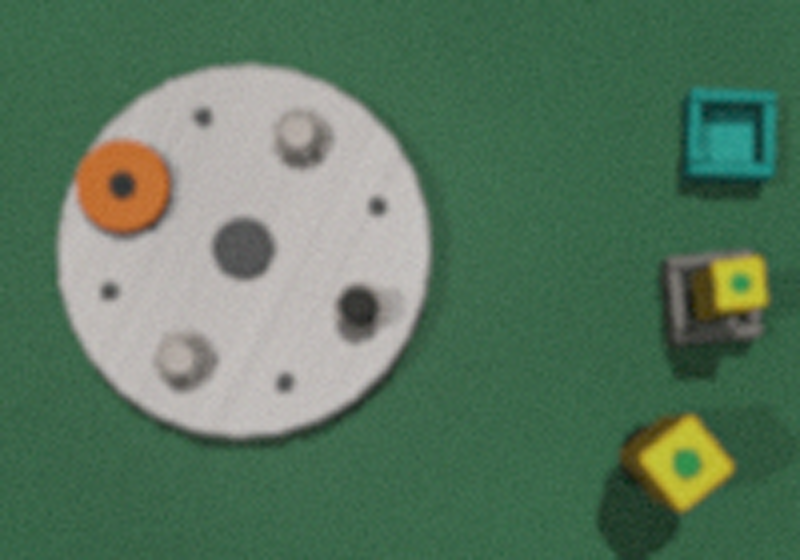

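View pics/sc.png

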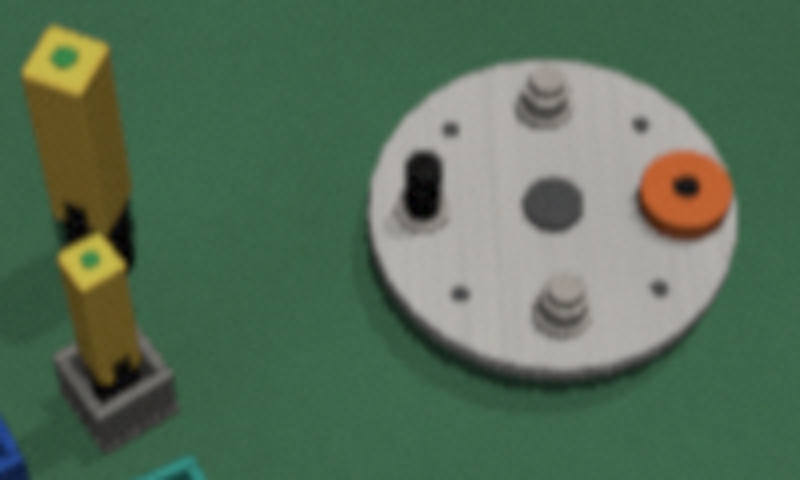

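```bash
cat >h.py <<'E'
import numpy as np,cv2,pickle
C={n:pickle.load(open(f"{n}.pkl","rb")) for n in("scene","top")}
def ray(n,p):
    c=C[n];R,_=cv2.Rodrigues(c["rvec"]);t=np.array(c["tvec"]).ravel()
    return -R.T@t, R.T@np.linalg.inv(c["intrinsics"])@np.array([p[0],p[1],1.])
def atz(n,p,z):
    o,d=ray(n,p);return o+d*(z-o[2])/d[2]
def tri(pt,ps):
    o1,d1=ray("top",pt);o2,d2=ray("scene",ps)
    d1/=np.linalg.norm(d1);d2/=np.linalg.norm(d2)
    k=np.linalg.lstsq(np.c_[d1,-d2],o2-o1,rcond=None)[0]
    a,b=o1+k[0]*d1,o2+k[1]*d2
    return (a+b)/2,np.linalg.norm(a-b)
tc=lambda x,y:(220+(x+.5)/4-.5,200+(y+.5)/4-.5)
sc=lambda x,y:(220+(x+.5)/4-.5,160+(y+.5)/4-.5)
E
python3 - <<'E'
from h import *
np.set_printoptions(precision=1,suppress=True)
for n,a,b in[("wand",(740,283),(90,259)),("tall1",(687,463),(64,58)),("hub",(243,248),(553,204)),("logger",(123,185),(686,187)),("pin",(358,304),(423,163))]:
    print(n,*tri(tc(*a),sc(*b)))
print("tall2",*tri((461,314),(176.5,201)))
print("hub",atz("top",tc(243,248),53),atz("scene",sc(553,204),53))
print("logger",atz("top",tc(123,185),65),atz("scene",sc(686,187),65))
print("pin",atz("top",tc(358,304),100),atz("scene",sc(423,163),100))
print("wand corners",[atz("top",tc(*p),170) for p in[(714,258),(764,255),(769,305),(717,311)]])
print("wandc s",[atz("scene",sc(*p),170) for p in[(98,233),(127,259),(88,291),(58,257)]])
print("holder",[atz("top",tc(*p),50) for p in[(666,257),(672,346),(762,337)]])
print("bystanders",atz("top",(334,178),68),atz("top",(158,273),80))
R,_=cv2.Rodrigues(np.array([0,0,0.]));
E
```

```text
wand [ 525.4 -170.6  172.7] 3.4638568973497748
tall1 [ 422.3 -135.6  219.7] 3.6403849172970153
hub [550.1 131.4  48.5] 4.146043891860105
logger [587.4 207.3  65. ] 4.370766829390361
pin [512.9  54.2 100.1] 4.148995363984326
tall2 [ 429.7 -285.5  221.7] 9.456362511721496
hub [548.9 129.   53. ] [553.3 131.6  53. ]
logger [586.4 205.3  65. ] [588.1 209.4  65. ]
pin [512.1  52.3 100. ] [513.7  56.2 100. ]
wand corners [array([ 539.2, -157.4,  170. ]), array([ 541.5, -186.4,  170. ]), array([ 512.5, -189.4,  170. ]), array([ 508.4, -159.3,  170. ])]
wandc s [array([ 510.6, -157.4,  170. ]), array([ 534.4, -149.9,  170. ]), array([ 543.6, -178.4,  170. ]), array([ 514.8, -184.3,  170. ])]
holder [array([ 548.9, -141.1,   50. ]), array([ 492.3, -145.3,   50. ]), array([ 499.2, -202.4,   50. ])]
bystanders [766.1  -3.5  68. ] [511.9 431.1  80. ]
```

The carousel checks out: hub at about (551,130) and pin and logger at 85 mm radius. The wand is at about (525,-171) with yaw about 0.095. Now I'll plan the approach.

```bash
cat >>h.py <<'E'
def rel(cmd,tgts,nd=1):
    """cmd=(x,y,z,yaw of R=Rz(yaw)Rx(pi)) mm; tgts list same -> rows cm/rad, tool axes; prints them and the resulting final command"""
    c,s=np.cos(cmd[3]),np.sin(cmd[3]);R=np.array([[c,s,0],[s,-c,0],[0,0,-1.]])
    out=[];last=None
    for t in tgts:
        v=np.round(R.T@(np.array(t[:3])-cmd[:3])/10,nd)+0.
        w=round(-(t[3]-cmd[3]),3)+0.
        out+= [*v,0,0,w]; last=np.r_[cmd[:3]+R@v*10,cmd[3]-w]
    print([float(round(o,3)) for o in out]);print("cmd ->",np.round(last,3).tolist());return last
def lerp(a,b,n):
    a,b=np.array(a,float),np.array(b,float);return [a+(b-a)*k/n for k in range(1,n+1)]
E
python3 - <<'E'
from h import *
a=np.array([257.2,596.9,248.3,2.735]);b=np.array([525,-171,255,2.735+.50])
r=lerp(a,b,15)
m=rel(a,r[:10]);rel(m,r[10:])
E
```

```text
[-3.7, -4.0, 0.0, 0.0, 0.0, -0.033, -7.3, -8.0, -0.1, 0.0, 0.0, -0.067, -11.0, -12.0, -0.1, 0.0, 0.0, -0.1, -14.7, -16.0, -0.2, 0.0, 0.0, -0.133, -18.3, -20.0, -0.2, 0.0, 0.0, -0.167, -22.0, -24.0, -0.3, 0.0, 0.0, -0.2, -25.7, -28.0, -0.3, 0.0, 0.0, -0.233, -29.3, -32.0, -0.4, 0.0, 0.0, -0.267, -33.0, -36.0, -0.4, 0.0, 0.0, -0.3, -36.6, -40.0, -0.4, 0.0, 0.0, -0.333]
cmd -> [435.169, 84.764, 252.3, 3.068]
[-2.2, -4.9, -0.1, 0.0, 0.0, -0.034, -4.4, -9.9, -0.1, 0.0, 0.0, -0.067, -6.5, -14.9, -0.2, 0.0, 0.0, -0.1, -8.7, -19.9, -0.2, 0.0, 0.0, -0.134, -10.8, -24.8, -0.3, 0.0, 0.0, -0.167]
cmd -> [524.642, -170.505, 255.3, 3.235]
```

drive_tool(
  moves=[-3.7, -4.0, 0, 0, 0, -0.033, -7.3, -8.0, -0.1, 0, 0, -0.067, -11.0, -12.0, -0.1, 0, 0, -0.1, -14.7, -16.0, -0.2, 0, 0, -0.133, -18.3, -20.0, -0.2, 0, 0, -0.167, -22.0, -24.0, -0.3, 0, 0, -0.2, -25.7, -28.0, -0.3, 0, 0, -0.233, -29.3, -32.0, -0.4, 0, 0, -0.267, -33.0, -36.0, -0.4, 0, 0, -0.3, -36.6, -40.0, -0.4, 0, 0, -0.333],
  claw=8.5,
  squeeze=60,
)

```text
time: 1.35
position: [435.3, 83.0, 252.3]
orientation: [3.141, 0.0, 3.069]
force: [1.5, -0.3, -0.3]
opening: 85.3
finger_force: 0.0
```

drive_tool(
  moves=[-2.2, -4.9, -0.1, 0, 0, -0.034, -4.4, -9.9, -0.1, 0, 0, -0.067, -6.5, -14.9, -0.2, 0, 0, -0.1, -8.7, -19.9, -0.2, 0, 0, -0.134, -10.8, -24.8, -0.3, 0, 0, -0.167, -10.8, -24.8, -0.3, 0, 0, -0.167, -10.8, -24.8, -0.3, 0, 0, -0.167, -10.8, -24.8, -0.3, 0, 0, -0.167],
)

```text
time: 2.35
position: [524.3, -168.8, 255.1]
orientation: [3.141, -0.0, -3.046]
force: [0.4, -0.8, -0.4]
opening: 84.8
finger_force: 0.0
```

```bash
python3 - <<'E'
from workcell import env, optics
import cv2
s=env.read_state();print(s["time"],s["position"],s["orientation"],s["force"],s["joint_pos"])
from h import *
a=[524.6,-170.5,255.3,3.235]
rel(a,lerp(a,[525,-171,145,3.235],6))
E
```

```text
2.35 [ 524.26572957 -168.84810428  255.07647588] [ 3.14061922e+00 -4.09936284e-04 -3.04623184e+00] [ 0.35080182 -0.76260119 -0.37868312] [-0.09599342  0.30037869  0.42278254  1.864167   -0.14493716  1.00765571
  2.0539231 ]
[0.0, 0.0, 1.8, 0.0, 0.0, 0.0, 0.0, 0.0, 3.7, 0.0, 0.0, 0.0, 0.0, 0.0, 5.5, 0.0, 0.0, 0.0, 0.0, 0.0, 7.4, 0.0, 0.0, 0.0, 0.0, 0.0, 9.2, 0.0, 0.0, 0.0, 0.0, -0.1, 11.0, 0.0, 0.0, 0.0]
cmd -> [524.693, -171.496, 145.3, 3.235]
```

drive_tool(
  moves=[0, 0, 2.5, 0, 0, 0, 0, 0, 5, 0, 0, 0, 0, 0, 7, 0, 0, 0, 0, 0, 9, 0, 0, 0, 0, 0, 10.3, 0, 0, 0, 0, 0, 11, 0, 0, 0, 0, 0, 11, 0, 0, 0],
)

```text
time: 3.22
position: [524.4, -170.3, 145.2]
orientation: [3.141, -0.0, -3.048]
force: [-0.1, -0.7, -0.9]
opening: 85.1
finger_force: 0.0
```

drive_tool(
  moves=[0, 0, 0, 0, 0, 0, 0, 0, 0, 0, 0, 0, 0, 0, 0, 0, 0, 0, 0, 0, 0, 0, 0, 0, 0, 0, 0, 0, 0, 0, 0, 0, 0, 0, 0, 0],
  claw=1.5,
  squeeze=60,
)

```text
time: 3.98
position: [524.9, -170.9, 145.8]
orientation: [-3.141, 0.001, -3.049]
force: [0.1, -0.3, 5.1]
opening: 29.4
finger_force: 59.0
```

```bash
python3 - <<'E'
from workcell import env, optics
import cv2
s=env.read_state();print(s["time"],s["position"],s["orientation"],s["force"],s["moment"],s["opening"],s["finger_force"])
c=optics.camera("scene");i=c["image"]
t=optics.camera("top")["image"]
a=cv2.resize(i[130:280,180:380],None,fx=3,fy=3,interpolation=cv2.INTER_CUBIC)
cv2.imwrite("pics/g.png",a)
E
```

```text
3.975 [ 524.85564313 -170.85384898  145.76696227] [-3.14109243e+00  1.02887216e-03 -3.04858529e+00] [ 0.06454778 -0.33100234  5.12966771] [-0.15272657  0.05834103  0.01338804] 29.406371343957797 59.035826325416565
```

View pics/g.png

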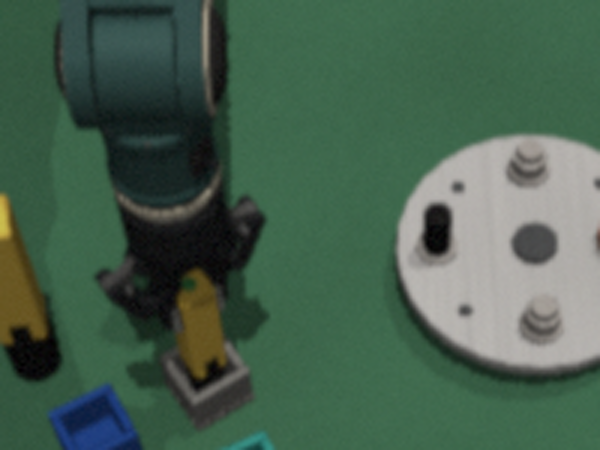

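Grip is good: the opening is 29.4 mm and the force 59 N. Now I'll lift the wand and move it to behind the pin for a counter-clockwise push.

drive_tool(
  moves=[0, 0, -1, 0, 0, 0, 0, 0, -3, 0, 0, 0, 0, 0, -5.5, 0, 0, 0, 0, 0, -8, 0, 0, 0, 0, 0, -10, 0, 0, 0, 0, 0, -11.5, 0, 0, 0, 0, 0, -12, 0, 0, 0, 0, 0, -12, 0, 0, 0],
)

```text
time: 5.08
position: [524.2, -170.4, 265.0]
orientation: [3.141, -0.0, -3.048]
force: [0.7, -1.2, -1.8]
opening: 30.1
finger_force: 58.8
```

```bash
python3 - <<'E'
from h import *
a=[524.7,-170.5,265.3,3.235]
m=rel(a,lerp(a,[485,77,265.3,3.235],8))
# then descend and look
E
```

```text
[0.2, 3.1, 0.0, 0.0, 0.0, 0.0, 0.4, 6.3, 0.0, 0.0, 0.0, 0.0, 0.6, 9.4, 0.0, 0.0, 0.0, 0.0, 0.8, 12.5, 0.0, 0.0, 0.0, 0.0, 1.0, 15.6, 0.0, 0.0, 0.0, 0.0, 1.2, 18.8, 0.0, 0.0, 0.0, 0.0, 1.4, 21.9, 0.0, 0.0, 0.0, 0.0, 1.6, 25.0, 0.0, 0.0, 0.0, 0.0]
cmd -> [485.452, 76.918, 265.3, 3.235]
```

drive_tool(
  moves=[0.1, 2, 0, 0, 0, 0, 0.4, 6, 0, 0, 0, 0, 0.7, 10.5, 0, 0, 0, 0, 1.0, 15, 0, 0, 0, 0, 1.3, 19.5, 0, 0, 0, 0, 1.5, 23, 0, 0, 0, 0, 1.6, 25, 0, 0, 0, 0, 1.6, 25, 2, 0, 0, 0, 1.6, 25, 4, 0, 0, 0, 1.6, 25, 4.9, 0, 0, 0],
)

```text
time: 6.32
position: [484.2, 76.7, 214.5]
orientation: [-3.141, -0.003, -3.048]
force: [0.5, 0.2, -0.9]
opening: 29.6
finger_force: 58.9
```

drive_tool(
  moves=[0, 0, 0, 0, 0, 0, 0, 0, 0, 0, 0, 0],
)

```text
time: 6.58
position: [485.7, 76.9, 216.8]
orientation: [3.141, 0.001, -3.049]
force: [0.0, 0.4, -1.0]
opening: 29.6
finger_force: 58.9
```

```bash
python3 - <<'E'
from workcell import env, optics
import cv2
from h import *
s=env.read_state();print(s["time"],s["position"],s["orientation"],s["force"],s["opening"],s["finger_force"])
i=optics.camera("scene")["image"];t=optics.camera("top")["image"]
f=lambda a:cv2.resize(a,None,fx=4,fy=4,interpolation=cv2.INTER_CUBIC)
cv2.imwrite("pics/p.png",np.vstack([f(i[150:225,290:420]),f(t[215:290,230:360])]))
for n,im in(("scene",i),("top",t)):
    h=cv2.cvtColor(im,cv2.COLOR_BGR2HSV);m=cv2.inRange(h,(4,150,120),(16,255,255));m[:, :200]=0
    k,l,st,ce=cv2.connectedComponentsWithStats(m);j=1+np.argmax(st[1:,4]);p=st[j][:2]+(st[j][2:4]-1)/2
    print(n,st[j],ce[j],atz(n,p,63))
E
```

```text
6.575 [485.68728516  76.87360435 216.76103979] [ 3.14145772e+00  8.63172066e-04 -3.04870739e+00] [ 0.03105593  0.39617589 -1.03357071] 29.571739428613654 58.91539692878723
scene [380 199  23  18 300] [391.02333333 207.56      ] [589.93188542 208.23092037  63.        ]
top [240 236  22  22 352] [250.35227273 246.15056818] [585.04055168 205.27013362  63.        ]
```

View pics/p.png

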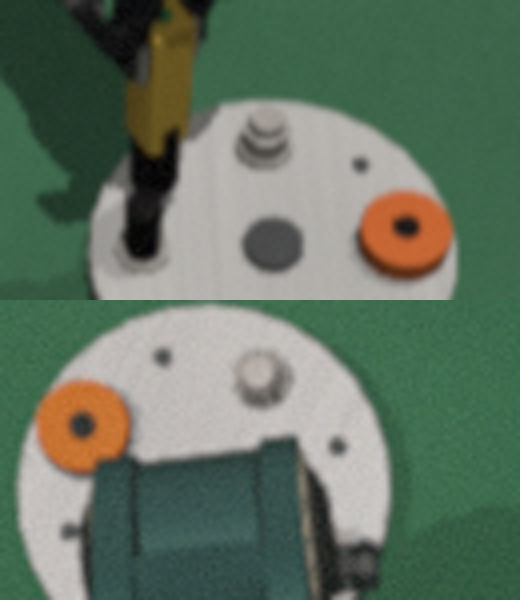

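```bash
python3 - <<'E'
from h import *
for z in(73,78,83):
    c=C["scene"];p,_=cv2.projectPoints(np.array([[485.6,76.9,z]]),c["rvec"],c["tvec"],c["intrinsics"],None);print(z,p.ravel())
H=np.array([551,130.5])
w=[.15,.3,.3,.3,.3,.45,.6,.8,1.0,1.2,1.4,1.55,1.55,1.55,1.1,.6,.2,0,0]
dz=[0]*15+[10,25,40,48]
phi=np.radians(-140.8)+np.cumsum(w)*.125
T=[[*(H+(85)*np.array([np.cos(f),np.sin(f)])),216.3+d,3.235] for f,d in zip(phi,dz)]
a=[485.5,76.9,216.3,3.235]
m=rel(a,T[:10],2);rel(m,T[10:],2)
E
```

```text
73 [327.01848537 195.20094842]
78 [327.06635178 194.0942142 ]
83 [327.11450661 192.98081135]
[-0.05, -0.14, 0.0, 0.0, 0.0, 0.0, -0.24, -0.4, 0.0, 0.0, 0.0, 0.0, -0.44, -0.65, 0.0, 0.0, 0.0, 0.0, -0.64, -0.89, 0.0, 0.0, 0.0, 0.0, -0.86, -1.13, 0.0, 0.0, 0.0, 0.0, -1.2, -1.46, 0.0, 0.0, 0.0, 0.0, -1.68, -1.88, 0.0, 0.0, 0.0, 0.0, -2.36, -2.38, 0.0, 0.0, 0.0, 0.0, -3.29, -2.91, 0.0, 0.0, 0.0, 0.0, -4.47, -3.38, 0.0, 0.0, 0.0, 0.0]
cmd -> [533.158, 47.417, 216.3, 3.235]
[-1.45, -0.32, 0.0, 0.0, 0.0, 0.0, -3.09, -0.38, 0.0, 0.0, 0.0, 0.0, -4.72, -0.11, 0.0, 0.0, 0.0, 0.0, -6.26, 0.46, 0.0, 0.0, 0.0, 0.0, -7.27, 1.04, 0.0, 0.0, 0.0, 0.0, -7.79, 1.41, -1.0, 0.0, 0.0, 0.0, -7.95, 1.54, -2.5, 0.0, 0.0, 0.0, -7.95, 1.54, -4.0, 0.0, 0.0, 0.0, -7.95, 1.54, -4.8, 0.0, 0.0, 0.0]
cmd -> [610.875, 70.165, 264.3, 3.235]
```

drive_tool(
  moves=[-0.05, -0.14, 0, 0, 0, 0, -0.24, -0.4, 0, 0, 0, 0, -0.44, -0.65, 0, 0, 0, 0, -0.64, -0.89, 0, 0, 0, 0, -0.86, -1.13, 0, 0, 0, 0, -1.2, -1.46, 0, 0, 0, 0, -1.68, -1.88, 0, 0, 0, 0, -2.36, -2.38, 0, 0, 0, 0, -3.29, -2.91, 0, 0, 0, 0, -4.47, -3.38, 0, 0, 0, 0],
)

```text
time: 7.92
position: [533.7, 47.0, 216.3]
orientation: [-3.141, 0.0, -3.049]
force: [-0.6, -0.4, -0.4]
opening: 29.3
finger_force: 59.0
```

drive_tool(
  moves=[-1.45, -0.32, 0, 0, 0, 0, -3.09, -0.38, 0, 0, 0, 0, -4.72, -0.11, 0, 0, 0, 0, -6.26, 0.46, 0, 0, 0, 0, -7.27, 1.04, 0, 0, 0, 0, -7.79, 1.41, -1.0, 0, 0, 0, -7.95, 1.54, -2.5, 0, 0, 0, -7.95, 1.54, -4.0, 0, 0, 0, -7.95, 1.54, -4.8, 0, 0, 0],
)

```text
time: 9.05
position: [611.0, 69.9, 266.3]
orientation: [3.141, 0.002, -3.049]
force: [0.4, 0.8, -0.9]
opening: 29.4
finger_force: 59.0
```

```bash
cat >>h.py <<'E'
H=np.array([551,130.5])
def look(save=None):
    from workcell import env,optics
    for n in("scene","top"):
        t0=env.read_state()["time"];im=optics.camera(n)["image"]
        if save:cv2.imwrite(f"pics/{save}_{n}.png",im)
        m=cv2.inRange(cv2.cvtColor(im,cv2.COLOR_BGR2HSV),(4,150,90),(16,255,255))
        c=C[n];p,_=cv2.projectPoints(np.array([[551,130.5,60.]]),c["rvec"],c["tvec"],c["intrinsics"],None);p=p.ravel()
        g=np.zeros_like(m);cv2.circle(g,tuple(int(v) for v in p),60,255,-1);m&=g
        k,l,st,ce=cv2.connectedComponentsWithStats(m)
        if k<2:print(n,t0,"none");continue
        j=1+np.argmax(st[1:,4]);q=st[j][:2]+(st[j][2:4]-1)/2
        a=atz(n,q,63)[:2]-atz(n,p,60)[:2]
        # each camera's hub offset
        o={"top":(-2,-1.5),"scene":(2.3,1.1)}[n];a=atz(n,q,63)[:2]-H-o
        print(n,t0,"wh",st[j][2:5],"r %.1f th %.1f deg"%(np.hypot(*a),np.degrees(np.arctan2(a[1],a[0]))))
E
python3 - <<'E'
from h import *
look()
E
```

```text
scene 9.05 wh [ 20  18 183] r 88.1 th -160.3 deg
top 9.1 none
```

drive_tool(
  moves=[0, 0, 0, 0, 0, 0, 0, 0, 0, 0, 0, 0],
)

```text
time: 9.4
position: [610.2, 70.1, 263.7]
orientation: [-3.142, -0.001, -3.049]
force: [-0.3, -0.6, -1.8]
opening: 29.3
finger_force: 59.0
```

```bash
python3 - <<'E'
from h import *
look("a")
E
```

```text
scene 9.4 wh [ 22  18 288] r 85.8 th -130.2 deg
top 9.45 wh [ 6 18 67] r 101.6 th -119.1 deg
```

drive_tool(
  moves=[0, 0, 0, 0, 0, 0, 0, 0, 0, 0, 0, 0],
)

```text
time: 9.75
position: [610.6, 70.1, 264.2]
orientation: [-3.142, -0.0, -3.048]
force: [0.5, 0.5, -1.8]
opening: 29.7
finger_force: 59.0
```

```bash
python3 - <<'E'
from h import *
look("b")
E
```

```text
scene 9.75 wh [ 23  19 307] r 84.7 th -99.9 deg
top 9.8 wh [ 11  21 178] r 96.9 th -94.5 deg
```

View pics/b_scene.png

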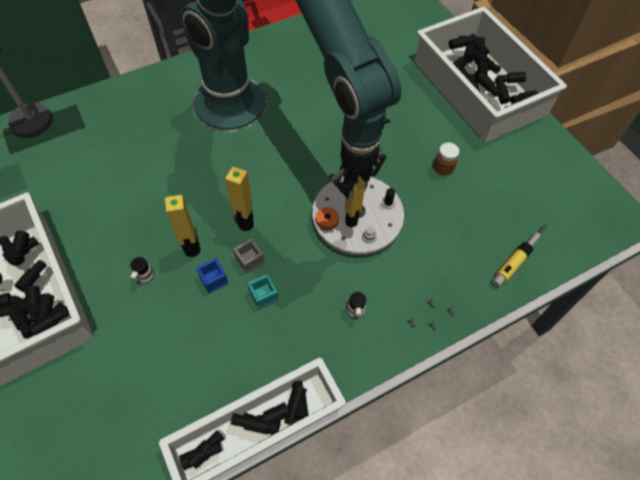

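```bash
cat >>h.py <<'E'
def P(phi,z):
    f=np.radians(phi);return [H[0]+85*np.cos(f),H[1]+85*np.sin(f),z,3.235]
def th(t,th0,w,a=2.06): return th0+w*t-a*t*t
E
python3 - <<'E'
from h import *
from workcell import env
print(env.read_state()["time"])
f=lambda k:th(.125*k,-91.3,86.2)
phi=[-45.3,-45.3,-44.3,-41,-35.5,f(6),f(7),f(8),f(9),f(10)]
z=[264.3]*6+[258,249,241,236]
rel([610.87,70.17,264.3,3.235],[P(a,b) for a,b in zip(phi,z)],2);print(phi)
E
```

```text
9.85
[0.01, -0.01, 0.0, 0.0, 0.0, 0.0, 0.01, -0.01, 0.0, 0.0, 0.0, 0.0, -0.1, 0.09, 0.0, 0.0, 0.0, 0.0, -0.47, 0.41, 0.0, 0.0, 0.0, 0.0, -1.03, 1.01, 0.0, 0.0, 0.0, 0.0, -1.72, 1.92, 0.0, 0.0, 0.0, 0.0, -2.44, 3.27, 0.63, 0.0, 0.0, 0.0, -2.9, 4.72, 1.53, 0.0, 0.0, 0.0, -3.1, 6.23, 2.33, 0.0, 0.0, 0.0, -3.02, 7.73, 2.83, 0.0, 0.0, 0.0]
cmd -> [633.728, 149.95, 236.0, 3.235]
[-45.3, -45.3, -44.3, -41, -35.5, -27.808749999999993, -17.4521875, -7.159999999999995, 3.0678125000000116, 13.231250000000003]
```

drive_tool(
  moves=[0, 0, 0, 0, 0, 0, 0, 0, 0, 0, 0, 0, -0.1, 0.09, 0, 0, 0, 0, -0.47, 0.41, 0, 0, 0, 0, -1.03, 1.01, 0, 0, 0, 0, -1.72, 1.92, 0, 0, 0, 0, -2.44, 3.27, 0.63, 0, 0, 0, -2.9, 4.72, 1.53, 0, 0, 0, -3.1, 6.23, 2.33, 0, 0, 0, -3.02, 7.73, 2.83, 0, 0, 0],
)

```text
time: 11.1
position: [633.0, 151.2, 234.8]
orientation: [-3.141, -0.001, -3.048]
force: [0.1, -0.6, -0.2]
opening: 29.5
finger_force: 59.0
```

```bash
cat >>h.py <<'E'
def seen(save):
    from workcell import env,optics
    t0=env.read_state()["time"];im=optics.camera("scene")["image"];cv2.imwrite(f"pics/{save}.png",im)
    m=cv2.inRange(cv2.cvtColor(im,cv2.COLOR_BGR2HSV),(4,150,90),(16,255,255));g=np.zeros_like(m);cv2.circle(g,(358,211),60,255,-1);m&=g
    m=cv2.morphologyEx(m,cv2.MORPH_OPEN,np.ones((2,2)))
    ys,xs=np.nonzero(m);q=(xs.min()+xs.max())/2,(ys.min()+ys.max())/2
    a=atz("scene",q,63)[:2]-H-(2.3,1.1)
    print(t0,xs.min(),xs.max(),ys.min(),ys.max(),len(xs),"r %.1f th %.1f"%(np.hypot(*a),np.degrees(np.arctan2(a[1],a[0]))))
    s=env.read_state();print(s["time"],s["position"],s["force"])
E
python3 - <<'E'
from h import *
seen("c")
E
```

```text
11.1 372 394 222 241 266 r 91.0 th 13.0
11.15 [632.13965748 154.05429059 234.29985088] [-0.62722409  2.70905295 -2.10929645]
```

```bash
python3 - <<'E'
from h import *
f=lambda k:th(1.3+.125*k,-91.3,86.2)
rel([633.73,149.95,236,3.235],[P(f(k),235) for k in range(1,11)],2);print(f(10))
E
```

```text
[0.54, 2.02, 0.1, 0.0, 0.0, 0.0, 1.21, 3.34, 0.1, 0.0, 0.0, 0.0, 2.1, 4.52, 0.1, 0.0, 0.0, 0.0, 3.17, 5.52, 0.1, 0.0, 0.0, 0.0, 4.38, 6.32, 0.1, 0.0, 0.0, 0.0, 5.71, 6.89, 0.1, 0.0, 0.0, 0.0, 7.1, 7.23, 0.1, 0.0, 0.0, 0.0, 8.52, 7.33, 0.1, 0.0, 0.0, 0.0, 9.93, 7.2, 0.1, 0.0, 0.0, 0.0, 11.29, 6.83, 0.1, 0.0, 0.0, 0.0]
cmd -> [514.952, 207.422, 235.0, 3.235]
115.11484999999999
```

drive_tool(
  moves=[0.54, 2.02, 0.1, 0, 0, 0, 1.21, 3.34, 0.1, 0, 0, 0, 2.1, 4.52, 0.1, 0, 0, 0, 3.17, 5.52, 0.1, 0, 0, 0, 4.38, 6.32, 0.1, 0, 0, 0, 5.71, 6.89, 0.1, 0, 0, 0, 7.1, 7.23, 0.1, 0, 0, 0, 8.52, 7.33, 0.1, 0, 0, 0, 9.93, 7.2, 0.1, 0, 0, 0, 11.29, 6.83, 0.1, 0, 0, 0],
)

```text
time: 12.4
position: [513.9, 207.0, 235.0]
orientation: [3.142, 0.0, -3.049]
force: [-1.3, -0.6, -2.1]
opening: 29.5
finger_force: 59.0
```

```bash
python3 - <<'E'
from h import *
seen("d")
E
```

```text
12.4 364 385 178 197 240 r 80.6 th 117.5
12.45 [512.25650899 206.16955498 234.88213064] [-3.13671146 -0.46169726 -2.36713069]
```

```bash
python3 - <<'E'
import cv2
a=[cv2.resize(cv2.imread(f"pics/{n}.png")[145:270,290:425],None,fx=2.9,fy=2.9,interpolation=cv2.INTER_CUBIC) for n in "cd"]
cv2.imwrite("pics/cd.png",cv2.hconcat(a))
E
```

```text
(no output)
```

View pics/cd.png

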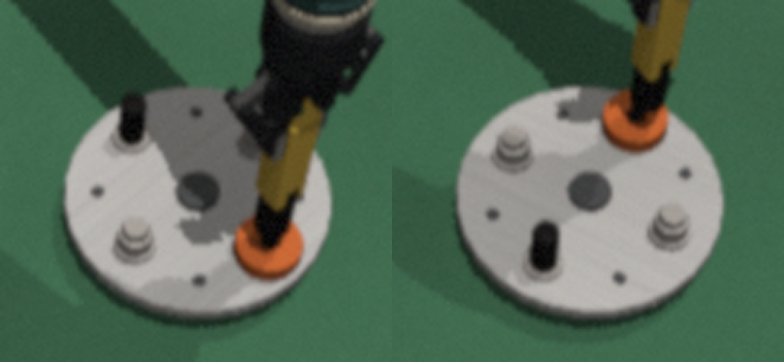

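In both frames the head is right over the orange puck. The pin top, at crop positions (132,102) and (545,232), gives an unobstructed angle check.

```bash
python3 - <<'E'
from h import *
for x,y in((132,102),(545-391.5,232)):
    a=atz("scene",(290+x/2.9,145+y/2.9),100)[:2]-H-(2.3,1.1);print(np.hypot(*a),np.degrees(np.arctan2(a[1],a[0]))+180)
print(th(2.55,-91.3,86.2))
f=lambda k:th(2.6+.125*k,-91.3,86.4,2.0)
m=rel([514.95,207.42,235,3.235],[P(f(k),235) for k in range(1,11)],2);print(f(10),th(2.55,-91.3,86.4,2.))
E
```

```text
85.63931676865803 15.195540147434883
84.50235854732541 121.55162901643854
115.11484999999999
[1.87, -0.94, 0.0, 0.0, 0.0, 0.0, 2.96, -1.81, 0.0, 0.0, 0.0, 0.0, 3.89, -2.84, 0.0, 0.0, 0.0, 0.0, 4.63, -4.0, 0.0, 0.0, 0.0, 0.0, 5.17, -5.25, 0.0, 0.0, 0.0, 0.0, 5.51, -6.57, 0.0, 0.0, 0.0, 0.0, 5.63, -7.91, 0.0, 0.0, 0.0, 0.0, 5.54, -9.25, 0.0, 0.0, 0.0, 0.0, 5.24, -10.54, 0.0, 0.0, 0.0, 0.0, 4.75, -11.77, 0.0, 0.0, 0.0, 0.0]
cmd -> [478.635, 85.803, 235.0, 3.235]
211.69500000000002 116.01499999999999
```

```bash
python3 - <<'E'
from h import *
f=lambda k:th(2.7+.125*k,-99.9,85.9,1.1)
m=rel([514.95,207.42,235,3.235],[P(f(k),235) for k in range(1,11)],2);print(f(10))
E
```

```text
[2.44, -1.36, 0.0, 0.0, 0.0, 0.0, 3.5, -2.37, 0.0, 0.0, 0.0, 0.0, 4.37, -3.55, 0.0, 0.0, 0.0, 0.0, 5.03, -4.86, 0.0, 0.0, 0.0, 0.0, 5.45, -6.26, 0.0, 0.0, 0.0, 0.0, 5.62, -7.7, 0.0, 0.0, 0.0, 0.0, 5.55, -9.15, 0.0, 0.0, 0.0, 0.0, 5.23, -10.55, 0.0, 0.0, 0.0, 0.0, 4.69, -11.88, 0.0, 0.0, 0.0, 0.0, 3.93, -13.1, 0.0, 0.0, 0.0, 0.0]
cmd -> [488.04, 73.325, 235.0, 3.235]
222.24225000000007
```

drive_tool(
  moves=[2.44, -1.36, 0, 0, 0, 0, 3.5, -2.37, 0, 0, 0, 0, 4.37, -3.55, 0, 0, 0, 0, 5.03, -4.86, 0, 0, 0, 0, 5.45, -6.26, 0, 0, 0, 0, 5.62, -7.7, 0, 0, 0, 0, 5.55, -9.15, 0, 0, 0, 0, 5.23, -10.55, 0, 0, 0, 0, 4.69, -11.88, 0, 0, 0, 0, 3.93, -13.1, 0, 0, 0, 0],
)

```text
time: 13.7
position: [488.5, 72.5, 235.0]
orientation: [-3.142, 0.0, -3.049]
force: [0.2, -0.2, -0.7]
opening: 29.1
finger_force: 59.0
```

```bash
python3 - <<'E'
from h import *
seen("e")
im=cv2.imread("pics/e.png")
cv2.imwrite("pics/e2.png",cv2.resize(im[145:270,290:425],None,fx=4,fy=4,interpolation=cv2.INTER_CUBIC))
f=lambda k:th(4.0+.125*k,-99.9,85.9,1.1)
print(f(-.4))
m=rel([488.04,73.33,235,3.235],[P(f(k),235) for k in range(1,11)],2);print(f(10))
E
```

```text
13.7 317 338 193 210 253 r 81.5 th -133.1
13.75 [489.73267625  70.7830829  235.15603154] [ 1.74234385 -0.9920476  -0.01576425]
222.24225000000007
[-1.38, -1.44, 0.0, 0.0, 0.0, 0.0, -2.55, -2.25, 0.0, 0.0, 0.0, 0.0, -3.83, -2.86, 0.0, 0.0, 0.0, 0.0, -5.18, -3.24, 0.0, 0.0, 0.0, 0.0, -6.58, -3.39, 0.0, 0.0, 0.0, 0.0, -7.98, -3.31, 0.0, 0.0, 0.0, 0.0, -9.34, -3.01, 0.0, 0.0, 0.0, 0.0, -10.63, -2.49, 0.0, 0.0, 0.0, 0.0, -11.81, -1.76, 0.0, 0.0, 0.0, 0.0, -12.85, -0.86, 0.0, 0.0, 0.0, 0.0]
cmd -> [616.782, 76.753, 235.0, 3.235]
320.75625
```

View pics/e2.png

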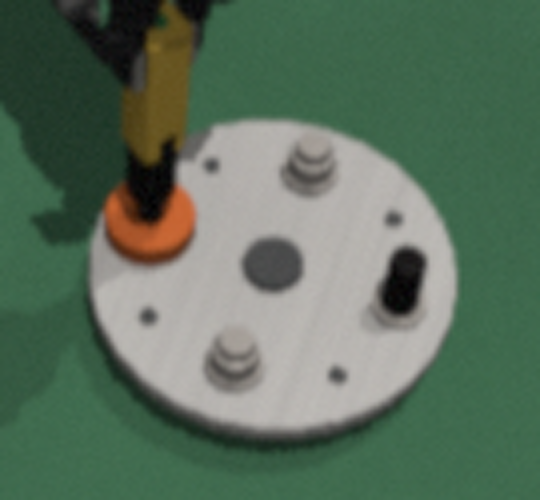

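```bash
python3 - <<'E'
from h import *
a=atz("scene",(290+408/4,145+262/4),100)[:2]-H-(2.3,1.1);print(np.hypot(*a),np.degrees(np.arctan2(a[1],a[0]))+180)
t=np.array([9.05,9.4,9.75,11.1,12.4,13.7])-9.75;y=[-160.3,-130.2,-99.9,14.1,119.5,225]
print(np.polyfit(t[1:],y[1:],2), np.polyfit(t[1:],y[1:],1))
E
```

```text
85.79838752984948 221.69429263141723
[  -0.71398895   85.04081025 -100.05348987] [ 82.55569212 -99.78465202]
```

```bash
python3 - <<'E'
from h import *
f=lambda k:th(4.0+.125*k,-99.9,85.6,.95)
m=rel([488.04,73.33,235,3.235],[P(f(k),235) for k in range(1,11)],2);print(f(10))
f=lambda k:th(5.25+.125*k,-99.9,85.6,.95)
m=rel(m,[P(f(k),235) for k in range(1,11)],2);print(f(10))
E
```

```text
[-1.53, -1.56, 0.0, 0.0, 0.0, 0.0, -2.73, -2.36, 0.0, 0.0, 0.0, 0.0, -4.04, -2.94, 0.0, 0.0, 0.0, 0.0, -5.43, -3.28, 0.0, 0.0, 0.0, 0.0, -6.85, -3.4, 0.0, 0.0, 0.0, 0.0, -8.27, -3.27, 0.0, 0.0, 0.0, 0.0, -9.64, -2.91, 0.0, 0.0, 0.0, 0.0, -10.92, -2.33, 0.0, 0.0, 0.0, 0.0, -12.09, -1.55, 0.0, 0.0, 0.0, 0.0, -13.11, -0.59, 0.0, 0.0, 0.0, 0.0]
cmd -> [619.119, 79.684, 235.0, 3.235]
323.315625
[-0.85, 1.12, 0.0, 0.0, 0.0, 0.0, -1.51, 2.35, 0.0, 0.0, 0.0, 0.0, -1.95, 3.67, 0.0, 0.0, 0.0, 0.0, -2.17, 5.03, 0.0, 0.0, 0.0, 0.0, -2.16, 6.41, 0.0, 0.0, 0.0, 0.0, -1.93, 7.77, 0.0, 0.0, 0.0, 0.0, -1.49, 9.07, 0.0, 0.0, 0.0, 0.0, -0.85, 10.28, 0.0, 0.0, 0.0, 0.0, -0.02, 11.36, 0.0, 0.0, 0.0, 0.0, 0.96, 12.3, 0.0, 0.0, 0.0, 0.0]
cmd -> [598.088, 201.252, 235.0, 3.235]
416.3625
```

drive_tool(
  moves=[-1.53, -1.56, 0, 0, 0, 0, -2.73, -2.36, 0, 0, 0, 0, -4.04, -2.94, 0, 0, 0, 0, -5.43, -3.28, 0, 0, 0, 0, -6.85, -3.4, 0, 0, 0, 0, -8.27, -3.27, 0, 0, 0, 0, -9.64, -2.91, 0, 0, 0, 0, -10.92, -2.33, 0, 0, 0, 0, -12.09, -1.55, 0, 0, 0, 0, -13.11, -0.59, 0, 0, 0, 0],
)

```text
time: 15.0
position: [619.5, 80.5, 234.9]
orientation: [3.141, -0.0, -3.048]
force: [0.3, 0.7, -2.4]
opening: 29.6
finger_force: 59.1
```

```bash
python3 - <<'E'
from h import *
seen("f")
im=cv2.imread("pics/f.png")
cv2.imwrite("pics/f2.png",cv2.resize(im[145:270,290:425],None,fx=4,fy=4,interpolation=cv2.INTER_CUBIC))
f=lambda k:th(5.3+.125*k,-99.9,85.6,.95)
print(f(-.4))
m=rel([619.12,79.68,235,3.235],[P(f(k),235) for k in range(1,11)],2);print(f(10))
E
```

```text
15.0 341 363 227 248 283 r 88.5 th -40.2
15.05 [620.42866593  82.67155277 234.86468153] [ 1.5848536   1.59624266 -1.05489313]
323.315625
[-1.14, 1.6, 0.0, 0.0, 0.0, 0.0, -1.71, 2.87, 0.0, 0.0, 0.0, 0.0, -2.06, 4.21, 0.0, 0.0, 0.0, 0.0, -2.19, 5.59, 0.0, 0.0, 0.0, 0.0, -2.1, 6.96, 0.0, 0.0, 0.0, 0.0, -1.78, 8.3, 0.0, 0.0, 0.0, 0.0, -1.26, 9.57, 0.0, 0.0, 0.0, 0.0, -0.54, 10.73, 0.0, 0.0, 0.0, 0.0, 0.35, 11.76, 0.0, 0.0, 0.0, 0.0, 1.39, 12.63, 0.0, 0.0, 0.0, 0.0]
cmd -> [593.5, 204.133, 235.0, 3.235]
420.02262499999995
```

View pics/f2.png

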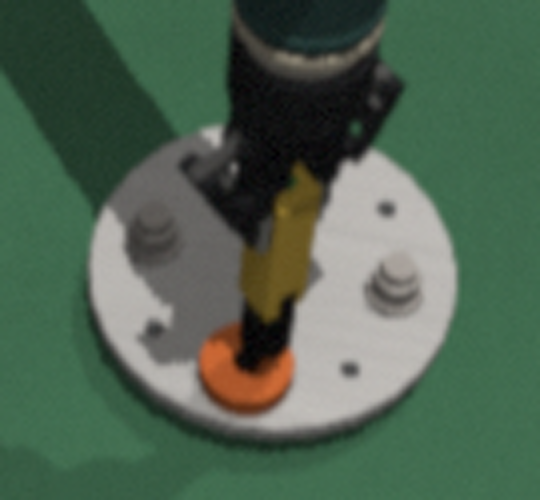

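```bash
python3 - <<'E'
from h import *
f=lambda k:th(5.3+.125*k,-101.2,85.6,.95)
m=rel([619.12,79.68,235,3.235],[P(f(k),235) for k in range(1,11)],2)
rel(m,[P(f(k),235) for k in range(11,21)],2)
E
```

```text
[-1.04, 1.43, 0.0, 0.0, 0.0, 0.0, -1.64, 2.69, 0.0, 0.0, 0.0, 0.0, -2.02, 4.02, 0.0, 0.0, 0.0, 0.0, -2.19, 5.39, 0.0, 0.0, 0.0, 0.0, -2.12, 6.77, 0.0, 0.0, 0.0, 0.0, -1.84, 8.12, 0.0, 0.0, 0.0, 0.0, -1.34, 9.4, 0.0, 0.0, 0.0, 0.0, -0.65, 10.57, 0.0, 0.0, 0.0, 0.0, 0.22, 11.62, 0.0, 0.0, 0.0, 0.0, 1.24, 12.52, 0.0, 0.0, 0.0, 0.0]
cmd -> [595.096, 203.178, 235.0, 3.235]
[1.14, 0.71, 0.0, 0.0, 0.0, 0.0, 2.39, 1.24, 0.0, 0.0, 0.0, 0.0, 3.69, 1.56, 0.0, 0.0, 0.0, 0.0, 5.03, 1.68, 0.0, 0.0, 0.0, 0.0, 6.36, 1.58, 0.0, 0.0, 0.0, 0.0, 7.65, 1.27, 0.0, 0.0, 0.0, 0.0, 8.88, 0.77, 0.0, 0.0, 0.0, 0.0, 10.01, 0.09, 0.0, 0.0, 0.0, 0.0, 11.02, -0.76, 0.0, 0.0, 0.0, 0.0, 11.89, -1.75, 0.0, 0.0, 0.0, 0.0]
cmd -> [478.347, 174.664, 235.0, 3.235]
```

drive_tool(
  moves=[-1.04, 1.43, 0, 0, 0, 0, -1.64, 2.69, 0, 0, 0, 0, -2.02, 4.02, 0, 0, 0, 0, -2.19, 5.39, 0, 0, 0, 0, -2.12, 6.77, 0, 0, 0, 0, -1.84, 8.12, 0, 0, 0, 0, -1.34, 9.4, 0, 0, 0, 0, -0.65, 10.57, 0, 0, 0, 0, 0.22, 11.62, 0, 0, 0, 0, 1.24, 12.52, 0, 0, 0, 0],
)

```text
time: 16.3
position: [594.1, 203.7, 235.0]
orientation: [-3.142, -0.0, -3.048]
force: [-0.4, -0.1, -1.0]
opening: 29.3
finger_force: 59.1
```

```bash
python3 - <<'E'
from h import *
seen("g2")
f=lambda k:th(6.6+.125*k,-101.2,85.6,.95)
print(f(-.4))
rel([595.1,203.18,235,3.235],[P(f(k),235) for k in range(1,11)],2)
E
```

```text
16.3 381 402 208 226 288 r 87.9 th 45.2
16.35 [592.52743343 205.30143268 234.95017754] [-1.7748434   1.3668604  -2.30814628]
418.722625
[1.63, 0.95, 0.0, 0.0, 0.0, 0.0, 2.9, 1.39, 0.0, 0.0, 0.0, 0.0, 4.22, 1.63, 0.0, 0.0, 0.0, 0.0, 5.56, 1.66, 0.0, 0.0, 0.0, 0.0, 6.88, 1.48, 0.0, 0.0, 0.0, 0.0, 8.15, 1.1, 0.0, 0.0, 0.0, 0.0, 9.35, 0.52, 0.0, 0.0, 0.0, 0.0, 10.43, -0.23, 0.0, 0.0, 0.0, 0.0, 11.39, -1.14, 0.0, 0.0, 0.0, 0.0, 12.19, -2.18, 0.0, 0.0, 0.0, 0.0]
cmd -> [475.765, 170.105, 235.0, 3.235]
```

```bash
cat >>h.py <<'E'
def fit(n):
    im=cv2.imread(f"pics/{n}.png");h=cv2.cvtColor(im,cv2.COLOR_BGR2HSV)
    o=cv2.inRange(h,(4,130,60),(18,255,255))>0
    bg=((h[...,1]<50)&(h[...,2]>80))|cv2.inRange(h,(45,60,30),(90,255,255)).astype(bool)
    c=C["scene"];best=[];u=np.linspace(0,2*np.pi,40)
    for a in np.arange(0,360,1.):
        f=np.radians(a);x,y=H+(2.3,1.1)+85*np.array([np.cos(f),np.sin(f)])
        pts=np.array([[x+30*np.cos(v),y+30*np.sin(v),z] for v in u for z in(45,65)])
        p,_=cv2.projectPoints(pts,c["rvec"],c["tvec"],c["intrinsics"],None)
        g=np.zeros(o.shape,np.uint8);cv2.fillConvexPoly(g,cv2.convexHull(np.round(p*16).astype(np.int32)),1,shift=4);g=g>0
        best.append((o&g).sum()-(bg&g).sum())
    b=np.array(best);k=np.flatnonzero(b>=b.max()-3);return b.max(),k.min(),k.max(),k.mean()
E
python3 - <<'E'
from h import *
for n in("a_scene","b_scene","c","d","e","f","g2"):print(n,fit(n))
E
```

```text
a_scene (np.int64(327), np.int64(226), np.int64(228), np.float64(227.0))
b_scene (np.int64(347), np.int64(259), np.int64(259), np.float64(259.0))
c (np.int64(255), np.int64(17), np.int64(19), np.float64(18.0))
d (np.int64(237), np.int64(122), np.int64(123), np.float64(122.5))
e (np.int64(251), np.int64(218), np.int64(220), np.float64(219.0))
f (np.int64(249), np.int64(317), np.int64(317), np.float64(317.0))
g2 (np.int64(323), np.int64(54), np.int64(54), np.float64(54.0))
```

The refit puts the logger at about 55° now, turning at about 74°/s, so tracking is still good. One more following call, then I'll raise the wand.

```bash
python3 - <<'E'
from h import *
f=lambda k:th(.05+.125*k,55.5,74,1)
m=rel([595.1,203.18,235,3.235],[P(f(k),235) for k in range(1,11)],2)
ph=f(10);w=[8,6,4,2,0,0,0,0];z=[240,250,263,278,293,303,305,305]
rel(m,[P(ph+a,b) for a,b in zip(np.cumsum(w),z)],2)
E
```

```text
[1.22, 0.75, 0.0, 0.0, 0.0, 0.0, 2.48, 1.27, 0.0, 0.0, 0.0, 0.0, 3.8, 1.58, 0.0, 0.0, 0.0, 0.0, 5.15, 1.67, 0.0, 0.0, 0.0, 0.0, 6.49, 1.55, 0.0, 0.0, 0.0, 0.0, 7.8, 1.23, 0.0, 0.0, 0.0, 0.0, 9.03, 0.7, 0.0, 0.0, 0.0, 0.0, 10.15, -0.01, 0.0, 0.0, 0.0, 0.0, 11.15, -0.89, 0.0, 0.0, 0.0, 0.0, 12.0, -1.91, 0.0, 0.0, 0.0, 0.0]
cmd -> [477.405, 172.971, 235.0, 3.235]
[0.62, -1.01, -0.5, 0.0, 0.0, 0.0, 0.99, -1.82, -1.5, 0.0, 0.0, 0.0, 1.18, -2.38, -2.8, 0.0, 0.0, 0.0, 1.27, -2.67, -4.3, 0.0, 0.0, 0.0, 1.27, -2.67, -5.8, 0.0, 0.0, 0.0, 1.27, -2.67, -6.8, 0.0, 0.0, 0.0, 1.27, -2.67, -7.0, 0.0, 0.0, 0.0, 1.27, -2.67, -7.0, 0.0, 0.0, 0.0]
cmd -> [467.25, 145.203, 305.0, 3.235]
```

drive_tool(
  moves=[1.22, 0.75, 0, 0, 0, 0, 2.48, 1.27, 0, 0, 0, 0, 3.8, 1.58, 0, 0, 0, 0, 5.15, 1.67, 0, 0, 0, 0, 6.49, 1.55, 0, 0, 0, 0, 7.8, 1.23, 0, 0, 0, 0, 9.03, 0.7, 0, 0, 0, 0, 10.15, 0, 0, 0, 0, 0, 11.15, -0.89, 0, 0, 0, 0, 12.0, -1.91, 0, 0, 0, 0],
)

```text
time: 17.6
position: [476.7, 172.1, 235.0]
orientation: [3.142, 0.0, -3.049]
force: [0.5, 0.7, -2.2]
opening: 29.5
finger_force: 59.1
```

drive_tool(
  moves=[0.62, -1.01, -0.5, 0, 0, 0, 0.99, -1.82, -1.5, 0, 0, 0, 1.18, -2.38, -2.8, 0, 0, 0, 1.27, -2.67, -4.3, 0, 0, 0, 1.27, -2.67, -5.8, 0, 0, 0, 1.27, -2.67, -6.8, 0, 0, 0, 1.27, -2.67, -7, 0, 0, 0, 1.27, -2.67, -7, 0, 0, 0, 1.27, -2.67, -7, 0, 0, 0],
)

```text
time: 18.73
position: [466.7, 145.2, 304.4]
orientation: [-3.141, -0.001, -3.048]
force: [-0.1, 0.7, -1.9]
opening: 29.6
finger_force: 59.1
```

drive_tool(
  moves=[0, 0, 0, 0, 0, 0, 0, 0, 0, 0, 0, 0, 0, 0, 0, 0, 0, 0, 0, 0, 0, 0, 0, 0],
)

```text
time: 19.23
position: [467.1, 145.2, 305.0]
orientation: [3.142, 0.0, -3.049]
force: [-0.6, -0.1, -1.2]
opening: 29.8
finger_force: 59.1
```

```bash
python3 - <<'E'
from h import *
from workcell import env
seen("h")
print(fit("h"))
for n in("c","d","e","f","g2"):
    pass
s=env.read_state();print(s["time"],s["position"],s["opening"],s["finger_force"],abs(s["qvel"]).max())
E
```

```text
19.225 316 337 199 219 335 r 81.5 th -116.6
19.275 [467.03870348 145.21503518 304.99998394] [ 0.73901864  0.02780725 -1.1980869 ]
(np.int64(324), np.int64(236), np.int64(238), np.float64(237.0))
19.275 [467.03870348 145.21503518 304.99998394] 29.17793810143562 59.14653718471527 0.0016837288337072116
```

```bash
python3 -c "
from workcell import env
print(env.hand_in())"
```

```text
the job is handed in; nothing more can be done
None
```

The job is handed in, but I got no verdict back: the carousel coasted at about 1.5 rad/s, slowing to just over 1 rad/s, while by my camera estimates the wand head stayed over the logger for about 6.8 s, and the wand is now held still and upright about 165 mm above the bench.

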